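Stand the stockroom bottles in their spill trays

TASK

Stand each of the four white bottles with black caps in the spill tray made for it: round bottles in the round trays, square ones in the square trays, large in large and small in small, each upright and flat on the tray's floor inside the rim. Carry them upright and set them down gently, do not drop them, and leave the tub and the spray can where they are.

Things in the scene. Friction and masses are not known exactly. Their poses are not given: they have to be found in the camera images.
- round_large_mid (a point): Loose white plastic bottle, the large round one, with a paper band and a black screw cap. Upright. 62 mm in diameter; 120 mm high in all: straight-sided body up to 86 mm, narrower shoulder, then the cap, 30 mm across. Best gripped on the straight body at about 76 mm above its foot, from above, so that the gripper clears the cap. About 300 g. Point: on its axis, half-way up (60 mm above its foot); z up.
- round_small_mid (a point): Loose white plastic bottle, the small round one, with a paper band and a black screw cap. Upright. 42 mm in diameter; 90 mm high in all: straight-sided body up to 60 mm, narrower shoulder, then the cap, 22 mm across. Best gripped on the straight body at about 50 mm above its foot, from above, so that the gripper clears the cap. About 100 g. Point: on its axis, half-way up (45 mm above its foot); z up.
- square_large_mid (a point): Loose white plastic bottle, the large square one, with a paper band and a black screw cap. Upright. 58 x 58 mm; 120 mm high in all: straight-sided body up to 88 mm, narrower shoulder, then the cap, 30 mm across. Best gripped on the straight body at about 76 mm above its foot, from above, so that the gripper clears the cap. About 320 g. Point: on its axis, half-way up (60 mm above its foot); z up, x and y square to its flat sides.
- square_small_mid (a point): Loose white plastic bottle, the small square one, with a paper band and a black screw cap. Upright. 40 x 40 mm; 90 mm high in all: straight-sided body up to 62 mm, narrower shoulder, then the cap, 22 mm across. Best gripped on the straight body at about 50 mm above its foot, from above, so that the gripper clears the cap. About 110 g. Point: on its axis, half-way up (45 mm above its foot); z up, x and y square to its flat sides.
- tray_round_large: Fixed grey plastic spill tray, the large round one, lying on the bench: 82 mm in diameter inside, 90 mm outside, rim 12 mm high, wall 4 mm, floor 4 mm thick. Origin: centre of its underside, on the bench top; z up.
- tray_round_small: Fixed grey plastic spill tray, the small round one, lying on the bench: 62 mm in diameter inside, 70 mm outside, rim 12 mm high, wall 4 mm, floor 4 mm thick. Origin: centre of its underside, on the bench top; z up.
- tray_square_large: Fixed grey plastic spill tray, the large square one, lying on the bench: 78 x 78 mm inside, 86 x 86 mm outside, rim 12 mm high, wall 4 mm, floor 4 mm thick. Origin: centre of its underside, on the bench top; z up, x and y along its sides.
- tray_square_small: Fixed grey plastic spill tray, the small square one, lying on the bench: 60 x 60 mm inside, 68 x 68 mm outside, rim 12 mm high, wall 4 mm, floor 4 mm thick. Origin: centre of its underside, on the bench top; z up, x and y along its sides.
- tub_mid (a point): Bystander, not to be moved: wide, low white tub with a broad white lid and a grey disc on it, 86 mm in diameter, 64 mm high. Point: on its axis, 32 mm above the bench.
- can_mid (a point): Bystander, not to be moved: bare-metal spray can with a grey cap, 52 mm in diameter, 140 mm high. Point: on its axis, 70 mm above the bench.

How it is judged:
At the end, for the whole second after the job is handed in: Each of the four bottles stands upright (within 0.08 rad) on the floor of the tray of its own shape and size, its axis within 15 mm of the tray's centre and its foot within 4 mm of the tray's floor level, released and at rest (horizontal distance between round_large_mid and tray_round_large below 0.015 m and z of round_large_mid in the frame of tray_round_large between 0.06 and 0.068 m and angle between each of round_large_mid, round_small_mid, square_large_mid, square_small_mid's own z axis and vertical below 0.08 rad and linear speed of each of round_large, round_small, square_large, square_small below 0.02 m/s and contact force between the fingers and round_large below 0.1 N and horizontal distance between round_small_mid and tray_round_small below 0.015 m and z of round_small_mid in the frame of tray_round_small between 0.045 and 0.053 m and contact force between the fingers and round_small below 0.1 N and horizontal distance between square_large_mid and tray_square_large below 0.015 m and z of square_large_mid in the frame of tray_square_large between 0.06 and 0.068 m and contact force between the fingers and square_large below 0.1 N and horizontal distance between square_small_mid and tray_square_small below 0.015 m and z of square_small_mid in the frame of tray_square_small between 0.045 and 0.053 m and contact force between the fingers and square_small below 0.1 N); the robot touches nothing.
It fails at once if a bottle is tipped by more than about 35 degrees (angle between any of round_large_mid, round_small_mid, square_large_mid, square_small_mid's own z axis and vertical above 0.6 rad).
It fails at once if a bottle is dropped or thrown (moves at over 0.7 m/s out of the fingers) ((linear speed of round_large above 0.7 m/s and contact force between the fingers and round_large below 0.05 N) or (linear speed of round_small above 0.7 m/s and contact force between the fingers and round_small below 0.05 N) or (linear speed of square_large above 0.7 m/s and contact force between the fingers and square_large below 0.05 N) or (linear speed of square_small above 0.7 m/s and contact force between the fingers and square_small below 0.05 N)).
It fails at once if the tub is shifted by more than 25 mm or upset (distance of tub_mid from where it was at the start of the episode above 0.025 m or angle between tub_mid's own z axis and vertical above 0.4 rad).
It fails at once if the can is shifted by more than 25 mm or upset (distance of can_mid from where it was at the start of the episode above 0.025 m or angle between can_mid's own z axis and vertical above 0.4 rad).
It also fails if it takes over 109 s, if anything falls off the work surface, if the arm or the gripper's body presses on something with over 40 N, if the wrist force passes 120 N, or if a joint passes its speed limit or range.

ROBOT

A 6-joint arm with a two-finger parallel gripper is mounted at the origin on the work surface. World frame = base frame: x ahead of the robot, y to its left, z up, the work surface at z = 0. Lengths are in m, angles in rad, forces in N, time in s.
With the tool pointing down it reaches from about 0.35 to 0.725 m from the base axis. Payload 4.3 kg.
Tool frame: the origin (TCP) lies midway between the tips of the shut fingers; the grasp point (between the pads) lies bot.grip_point_offset behind it (bot.grip_point_offset is the distance from the TCP to the grasp point, in m); z points along the fingers, x is the direction in which the jaws open and shut, and the axes are right-handed (so a half turn about z gives the same grasp; the last joint's range is limited). The gripper opens to 85 mm and grips with 20 to 120 N. Pads are 22 mm wide; open, the fingers measure 114 mm over their backs; the gripper's body (76 mm by 85 mm) begins 54 mm behind the grasp point. The pads swing forward as they close: fully open they stand 13 mm farther back than shut.
Start: joints at [-1.268, 0.377, 0.081, 1.274, 0, 1.46], TCP at [0.231, -0.527, 0.231] pointing down, gripper open.
Joint ranges: [-2.72, 2.72], [-0.84, 1.66], [-1.02, 1.22], [-1.77, 2.12], [-1.37, 1.28], [-3.14, 3.14]. Speed limits (rad/s): [2.57, 2.57, 3.14, 3.14, 3.14, 3.14].

INTERFACE

Orientations are given as a 3x3 rotation matrix whose columns are the frame's x, y, z axes.
In Python, from rig import bot gives the robot as it stands. The module is installed in compiled form; this text tells all that it offers.
- The arm moves only by the tool drive_tool, never from a script. Its argument "steps" is a list of rows, each a list of 3 entries, a list of its own where there are three numbers: the turn, a rotation vector about the tool's x, y, z normalised to -1 to 1, where 1 is pi rad, then the shift along the tool's x, y, z normalised to -1 to 1, where 1 is 80 cm, then the closure, from -1 (fully open) to 1 (shut), so that 0 is half open. A call has 1 to 12 rows; each row is the pose to reach, as a shift and turn from the pose commanded when the call began, along the tool's axes at that moment, turning the shorter way round; what a row does not reach only later rows make up. A row lasts 1/12 s, in which the tool goes at most 41.7 mm and 7.16 degrees, less where a joint would pass 70% of its speed; a pose out of reach is approached as far as the arm can. A call with a number of a shift or a turn outside -1 to 1 is refused whole. A call with a gripper value outside its range is refused whole. The fingers move at their own pace and stop on an object; the grip force is fixed at half the most. Time passes only in rows, so rows that repeat a pose let the fingers close. It gives the time, the measured TCP pose, the force and the opening at its end, in the units of the state.
- bot.observe(): the state, without advancing time (a new reading comes with each control period).
- bot.get_image(name): name is "scene" or "top" or "wrist"; returns a dict with "image" (480x640x3 uint8, red, green, blue), "depth" (480x640 float32, m along the optical axis (not along the pixel's ray), 0 where there is no reading), "fx", "fy", "cx", "cy" (pixels), "extrinsics" (4x4, takes a point from camera to world coordinates). Camera axes: x right, y up, looking along -z (the intrinsics and any distortion apply to the point x, -y, -z); pixel columns grow to the right and rows downward; lengths in m; the calibration is good to about 2 mm. A picture is of the moment at which its call begins.
- bot.sign_off(): hands the job in, once; it reports no verdict.
Trained networks look in the newest picture that a camera, given by its name, has taken for a name from the list of things; names that differ only in an ending like _2 or _b are one class to them, and where a whole thing is asked for, a point or a joint stands for the part that bears it (a point fixed in the world has none). Each returns a list of dicts, best first, with "p" (0 to 1); they miss things now and then, are a little off and sometimes report something else, mostly with a low value. They report only what shows in the picture. A call takes as long as a camera call.
- bot.find_in(camera, thing): "at" ([x, y, z] in m, in world coordinates, good to about 4 mm: the middle of the surface that is visible of it).
- bot.masks_of(camera, thing): "mask" (480x640 bool, what is visible of it).
- bot.pinpoint(camera, thing): "at" ([x, y, z] in m, in world coordinates, good to about 4 mm: a listed point, or the origin of a listed thing).
The state is a dict: "t": time; "qpos": joint angles; "dq": joint speeds; "joint_torque": joint torques, N m; "ee_pos": TCP position; "orientation": TCP orientation; "ft_force": force on the tool from outside, world axes, zero at the start; "wrist_torque": the same for the moment, N m; "width": finger opening in m.
Only numpy, scipy, OpenCV 4.12 (cv2) and the standard library are available. Lean on these libraries where they do the work, as an engineer would, in place of code of your own. Each camera call takes 0.05 s, during which the arm holds its last target.

## Working session

There is one attempt and no reset: what is moved stays moved. The work goes in short steps, Python scripts to look and compute and a tool call to move; the robot and the scene stay as the last step left them, time stands still between calls to the robot, and variables do not carry over. Pictures are saved under pics/ and viewed, and the job is handed in when it is done.

Besides the shell and the picture viewer there is one more tool, called after "Emit:" by a JSON object that holds its "method" and its "body", one argument or row to a line. drive_tool: Moves the arm, as the interface text tells. Scaled input: -1 to 1 covers 80 cm each way for a shift and pi rad each way for a turn. Its arguments: {"type":"object","properties":{"steps":{"type":"array"}},"required":["steps"]}

```bash
mkdir -p pics
python3 - <<'E'
from rig import bot
import cv2,numpy as np
s=bot.observe(); print(s['t'],s['ee_pos'],s['orientation'],s['width'],bot.grip_point_offset)
for c in ['scene','top']:
    d=bot.get_image(c); cv2.imwrite(f'pics/{c}0.png',d['image'][:,:,::-1]); print(c,np.round(d['extrinsics'],3).tolist(),d['fx'])
    for n in ['round_large_mid','round_small_mid','square_large_mid','square_small_mid','tray_round_large','tray_round_small','tray_square_large','tray_square_small','tub_mid','can_mid']:
        print(n,[(np.round(r['at'],3).tolist(),round(r['p'],2)) for r in bot.pinpoint(c,n)][:4])
print(bot.observe()['t'])
E
```

```text
0.0 [ 0.2304641  -0.52604807  0.23034231] [[ 4.01150475e-01 -9.16011951e-01 -6.34425504e-04]
 [-9.16009790e-01 -4.01150915e-01  2.00195150e-03]
 [-2.08831187e-03 -2.21943821e-04 -9.99997795e-01]] 0.08545842716614664 0.0187
scene [[-0.429, -0.766, 0.479, 1.079], [0.903, -0.363, 0.229, 0.261], [-0.002, 0.531, 0.847, 1.059], [0.0, 0.0, 0.0, 1.0]] 497.54591878273396
round_large_mid [([0.598, 0.067, 0.057], 0.94)]
round_small_mid [([0.611, -0.265, 0.044], 0.93)]
square_large_mid [([0.433, 0.08, 0.063], 0.96)]
square_small_mid [([0.623, 0.288, 0.043], 0.95)]
tray_round_large [([0.614, -0.107, 0.001], 0.85)]
tray_round_small [([0.445, -0.072, -0.0], 0.79)]
tray_square_large [([0.452, 0.272, -0.004], 0.72)]
tray_square_small [([0.498, 0.426, 0.031], 0.66), ([0.431, -0.279, 0.001], 0.64)]
tub_mid [([0.496, 0.424, 0.034], 0.67)]
can_mid [([0.471, -0.441, 0.068], 0.81)]
top [[0.019, 0.984, -0.176, 0.355], [-1.0, 0.019, 0.0, -0.009], [0.004, 0.176, 0.984, 1.099], [0.0, 0.0, 0.0, 1.0]] 502.77041680669873
round_large_mid [([0.597, 0.07, 0.064], 0.64)]
round_small_mid [([0.617, -0.264, 0.044], 0.57)]
square_large_mid [([0.432, 0.085, 0.062], 0.95)]
square_small_mid [([0.628, 0.287, 0.045], 0.65), ([0.431, -0.279, -0.003], 0.46)]
tray_round_large [([0.615, -0.108, -0.002], 0.67), ([0.476, -0.443, 0.064], 0.34)]
tray_round_small [([0.445, -0.069, -0.001], 0.63)]
tray_square_large [([0.448, 0.273, -0.001], 0.7), ([0.446, -0.069, 0.002], 0.36)]
tray_square_small [([0.428, -0.28, -0.004], 0.73)]
tub_mid [([0.492, 0.424, 0.033], 0.87)]
can_mid [([0.477, -0.442, 0.065], 0.89)]
1.1
```

View pics/scene0.png

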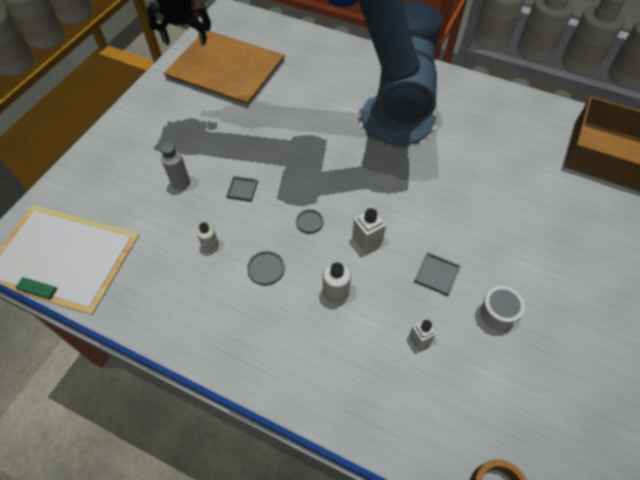

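View pics/top0.png

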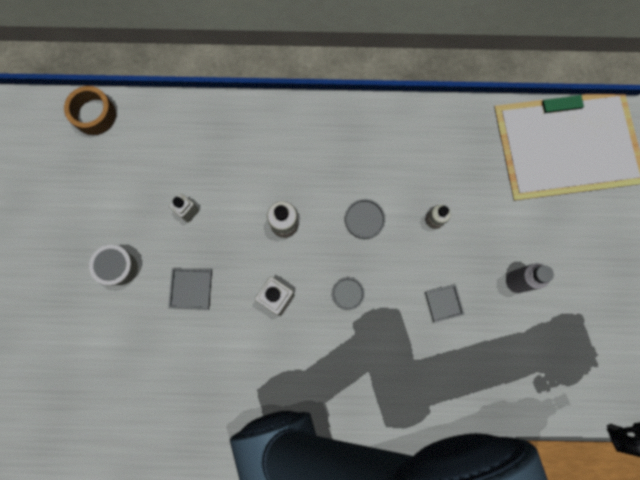

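```bash
cat > h.py <<'E'
from rig import bot
import cv2,numpy as np
def cloud(d):
    v,u=np.mgrid[:480,:640]; z=d['depth']
    P=np.stack([(u-d['cx'])/d['fx']*z,-(v-d['cy'])/d['fy']*z,-z,np.ones_like(z)],-1)
    return (P@d['extrinsics'].T)[...,:3]
def onplane(d,uv,h):
    uv=np.asarray(uv,float).reshape(-1,2)
    r=np.c_[(uv[:,0]-d['cx'])/d['fx'],-(uv[:,1]-d['cy'])/d['fy'],-np.ones(len(uv))]@d['extrinsics'][:3,:3].T
    o=d['extrinsics'][:3,3]; return o+r*((h-o[2])/r[:,2])[:,None]
def rect(p):
    r=cv2.minAreaRect(np.float32(p)*1000); return np.round(r[0],1).tolist(),np.round(r[1],1).tolist(),round(r[2],1)
E
python3 - <<'E'
from h import *
allp={}
for c in ['scene','top']:
    d=bot.get_image(c); P=cloud(d)
    for n,H,top in [('round_large_mid',86,120),('round_small_mid',60,90),('square_large_mid',88,120),('square_small_mid',62,90)]:
        m=bot.masks_of(c,n)
        if not m: print(c,n,'none');continue
        m=m[0]['mask']&(d['depth']>0); p=P[m]
        k=p[p[:,2]>top/1000-.008]; b=p[(p[:,2]>.012)&(p[:,2]<H/1000+.004)]
        allp.setdefault(n,[]).append(b)
        print(c,n,'cap',np.round((k[:,:2].min(0)+k[:,:2].max(0))/2,4),len(k),'zmax',p[:,2].max().round(3),rect(b[:,:2]),len(b))
    for n in ['tray_round_large','tray_round_small','tray_square_large','tray_square_small']:
        m=bot.masks_of(c,n)
        if not m: print(c,n,'none');continue
        q=m[0]['mask'].astype(np.uint8); cs=max(cv2.findContours(q,0,1)[0],key=cv2.contourArea)
        w=onplane(d,cs[:,0],.010)[:,:2]; print(c,n,rect(w), round(m[0]['p'],2))
for n,l in allp.items():
    print('fused',n,rect(np.vstack(l)[:,:2]))
E
```

```text
scene round_large_mid cap [0.5997 0.0706] 145 zmax 0.123 ([605.4, 71.8], [52.0, 62.7], 14.3) 462
scene round_small_mid cap [ 0.6158 -0.2648] 61 zmax 0.096 ([618.7, -258.1], [29.5, 42.0], 70.9) 226
scene square_large_mid cap [0.4348 0.0816] 122 zmax 0.124 ([436.0, 82.1], [59.3, 58.2], 57.4) 665
scene square_small_mid cap [0.6249 0.2878] 92 zmax 0.093 ([625.5, 287.2], [41.1, 40.4], 51.8) 311
scene tray_round_large ([615.6, -107.7], [96.5, 86.8], 27.7) 0.63
scene tray_round_small ([449.7, -71.2], [73.7, 66.6], 25.3) 0.71
scene tray_square_large ([454.4, 270.2], [85.9, 93.3], 89.2) 0.67
scene tray_square_small ([431.9, -280.2], [74.1, 70.2], 14.4) 0.91
top round_large_mid cap [0.5978 0.0702] 178 zmax 0.124 ([594.1, 68.6], [54.0, 61.7], 27.7) 262
top round_small_mid cap [0.6232 0.2872] 93 zmax 0.095 ([622.6, 287.1], [39.4, 40.4], 53.2) 237
top square_large_mid cap [0.4332 0.0816] 186 zmax 0.126 ([433.3, 81.4], [58.7, 57.9], 57.5) 382
top square_small_mid cap [0.6232 0.2869] 88 zmax 0.095 ([622.2, 286.0], [38.0, 40.2], 51.0) 238
top tray_round_large ([612.1, -108.2], [88.9, 89.2], 1.1) 0.86
top tray_round_small ([447.0, -72.9], [67.1, 67.2], 0.8) 0.82
top tray_square_large ([449.6, 269.4], [89.1, 90.6], 0.5) 0.91
top tray_square_small ([429.5, -281.9], [69.2, 74.2], 15.0) 0.63
fused round_large_mid ([598.8, 70.5], [62.2, 64.0], 89.3)
fused round_small_mid ([618.2, 17.2], [589.8, 48.7], 89.2)
fused square_large_mid ([434.8, 81.8], [61.0, 59.8], 57.4)
fused square_small_mid ([624.4, 287.3], [42.4, 42.3], 51.8)
```

```bash
cat >> h.py <<'E'
def go(x,y,z,phi):
    s=bot.observe(); R=s['orientation']; p=s['ee_pos']
    cur=np.degrees(np.arctan2(R[1,0],R[0,0]))
    c,q=np.cos(np.radians(phi)),np.sin(np.radians(phi))
    T=np.array([[c,q,0],[q,-c,0],[0,0,-1.]])
    rv=cv2.Rodrigues(R.T@T)[0].ravel()/np.pi
    sh=R.T@(np.array([x,y,z])-p)
    print('t',round(s['t'],2),'turn',np.round(rv,4).tolist(),'shift',np.round(sh/.8,4).tolist(),'rows',round(np.linalg.norm(sh)/.0417,1),round(np.linalg.norm(rv)*180/7.16,1))
E
python3 -c "
from h import *
go(.616,-.265,.19,0)"
```

```text
t 2.0 turn [0.0, -0.0, -0.3686] shift [-0.1065, -0.5724, 0.0516] rows 11.2 9.3
```

Emit:
{"method": "drive_tool", "body": {
  "steps": [
    [[0, 0, -0.3686], [-0.1065, -0.5724, 0.0516], -1],
    [[0, 0, -0.3686], [-0.1065, -0.5724, 0.0516], -1],
    [[0, 0, -0.3686], [-0.1065, -0.5724, 0.0516], -1],
    [[0, 0, -0.3686], [-0.1065, -0.5724, 0.0516], -1],
    [[0, 0, -0.3686], [-0.1065, -0.5724, 0.0516], -1],
    [[0, 0, -0.3686], [-0.1065, -0.5724, 0.0516], -1],
    [[0, 0, -0.3686], [-0.1065, -0.5724, 0.0516], -1],
    [[0, 0, -0.3686], [-0.1065, -0.5724, 0.0516], -1],
    [[0, 0, -0.3686], [-0.1065, -0.5724, 0.0516], -1],
    [[0, 0, -0.3686], [-0.1065, -0.5724, 0.0516], -1],
    [[0, 0, -0.3686], [-0.1065, -0.5724, 0.0516], -1],
    [[0, 0, -0.3686], [-0.1065, -0.5724, 0.0516], -1]
  ]
}}

```text
t: 3.0
ee_pos: [0.6201, -0.2603, 0.1886]
orientation: [[1.0, 0.006, 0.001], [0.006, -1.0, 0.002], [0.001, -0.002, -1.0]]
ft_force: [-0.2, -0.3, -0.3]
width: 0.0853
```

Run:
```python
from h import *
s=bot.observe(); print(s['ee_pos'],s['orientation'].round(3).tolist(),s['qpos'].round(2),s['ft_force'].round(1))
for c in ['wrist','top']:
    d=bot.get_image(c); cv2.imwrite(f'pics/{c}1.png',d['image'][:,:,::-1])
    P=cloud(d)
    for r in bot.pinpoint(c,'round_small_mid'): print(c,r['at'],r['p'])
    for r in bot.masks_of(c,'round_small_mid'):
        p=P[r['mask']&(d['depth']>0)]; k=p[p[:,2]>.082]; b=p[(p[:,2]>.02)&(p[:,2]<.064)]
        if len(k): print(r['p'],(k.min(0)+k.max(0))/2,len(k),rect(b[:,:2]))
go(.616,-.265,.027,0)
```

```text
[ 0.62008912 -0.26028337  0.18862535] [[1.0, 0.006, 0.001], [0.006, -1.0, 0.002], [0.001, -0.002, -1.0]] [-0.49  0.6   0.32  1.3   0.    1.07] [-0.2 -0.3 -0.3]
wrist [0.6157, -0.2636, 0.0466] 0.59
0.64 [ 0.61363957 -0.26359749  0.08749429] 751 ([613.2, -254.9], [41.1, 25.1], 8.4)
top [0.6179, -0.2634, 0.0447] 0.69
t 3.3 turn [0.0002, 0.0001, -0.0006] shift [0.0014, -0.0017, 0.2042] rows 3.9 0.0
```

Emit:
{"method": "drive_tool", "body": {
  "steps": [
    [[0, 0, 0], [0.001, -0.002, 0.05], -1],
    [[0, 0, 0], [0.001, -0.002, 0.1], -1],
    [[0, 0, 0], [0.001, -0.002, 0.15], -1],
    [[0, 0, 0], [0.001, -0.002, 0.18], -1],
    [[0, 0, 0], [0.001, -0.002, 0.204], -1],
    [[0, 0, 0], [0.001, -0.002, 0.204], -1],
    [[0, 0, 0], [0.001, -0.002, 0.204], 1],
    [[0, 0, 0], [0.001, -0.002, 0.204], 1],
    [[0, 0, 0], [0.001, -0.002, 0.204], 1],
    [[0, 0, 0], [0.001, -0.002, 0.204], 1],
    [[0, 0, 0], [0.001, -0.002, 0.204], 1],
    [[0, 0, 0], [0.001, -0.002, 0.204], 1]
  ]
}}

```text
t: 4.3
ee_pos: [0.6185, -0.2647, 0.0298]
orientation: [[1.0, -0.0, 0.004], [-0.0, -1.0, -0.003], [0.004, 0.003, -1.0]]
ft_force: [-1.0, -0.7, 6.1]
width: 0.0406
```

Run:
```python
from h import *
s=bot.observe(); print(s['ee_pos'],s['width'],s['ft_force'].round(1))
d=bot.get_image('wrist'); cv2.imwrite('pics/wrist2.png',d['image'][:,:,::-1])
s=bot.observe(); print(s['ee_pos'],s['width'],s['ft_force'].round(1))
```

```text
[ 0.61853526 -0.26466823  0.02976611] 0.0405982743619467 [-1.  -0.7  6.1]
[ 0.61848548 -0.26470262  0.02974057] 0.04074708670914854 [-1.7 -0.3  6. ]
```

View pics/wrist2.png

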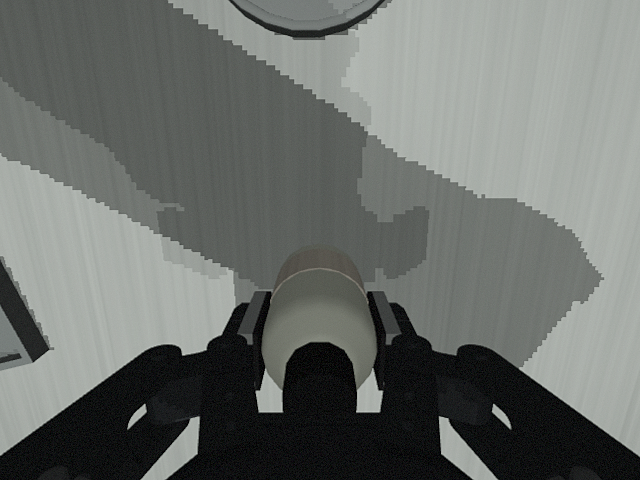

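Emit:
{"method": "drive_tool", "body": {
  "steps": [
    [[0, 0, 0], [0, 0, -0.02], 1],
    [[0, 0, 0], [0, 0, -0.04], 1],
    [[0, 0, 0], [0, 0, -0.06], 1],
    [[0, 0, 0], [0, 0, -0.06], 1],
    [[0, 0, 0], [0, 0, -0.06], 1]
  ]
}}

```text
t: 4.77
ee_pos: [0.6181, -0.264, 0.0764]
orientation: [[1.0, 0.0, 0.003], [0.0, -1.0, -0.002], [0.003, 0.002, -1.0]]
ft_force: [-0.4, -1.3, -0.3]
width: 0.0402
```

Run:
```python
from h import *
s=bot.observe(); print(s['ee_pos'],s['width'],s['ft_force'].round(1))
go(.447,-.071,.075,0)
```

```text
[ 0.61808854 -0.26401553  0.0763795 ] 0.0402011952571545 [-0.4 -1.3 -0.3]
t 4.77 turn [0.0006, -0.001, 0.0] shift [-0.2138, -0.2413, 0.0006] rows 6.2 0.0
```

Emit:
{"method": "drive_tool", "body": {
  "steps": [
    [[0, 0, 0], [-0.02, -0.022, 0], 1],
    [[0, 0, 0], [-0.055, -0.062, 0], 1],
    [[0, 0, 0], [-0.09, -0.102, 0], 1],
    [[0, 0, 0], [-0.125, -0.142, 0], 1],
    [[0, 0, 0], [-0.16, -0.18, 0], 1],
    [[0, 0, 0], [-0.19, -0.215, 0], 1],
    [[0, 0, 0], [-0.208, -0.235, 0], 1],
    [[0, 0, 0], [-0.2138, -0.2413, 0], 1],
    [[0, 0, 0], [-0.2138, -0.2413, 0], 1],
    [[0, 0, 0], [-0.2138, -0.2413, 0], 1]
  ]
}}

```text
t: 5.6
ee_pos: [0.4466, -0.0709, 0.0747]
orientation: [[1.0, 0.0, 0.001], [0.0, -1.0, -0.001], [0.001, 0.001, -1.0]]
ft_force: [0.5, -0.4, -0.5]
width: 0.0406
```

Run:
```python
from h import *
s=bot.observe(); print(s['ee_pos'],s['width'],s['ft_force'].round(1))
for c in ['scene','top']:
    d=bot.get_image(c); cv2.imwrite(f'pics/{c}3.png',d['image'][:,:,::-1])
    for r in bot.pinpoint(c,'round_small_mid'): print(c,r['at'],r['p'])
    for r in bot.pinpoint(c,'tray_round_small'): print(c,r['at'],r['p'])
go(.447,-.071,.035,0)
```

```text
[ 0.44658878 -0.07085697  0.07471379] 0.04062936519281595 [ 0.5 -0.4 -0.5]
scene [0.4436, -0.0692, 0.0882] 0.82
scene [0.4475, -0.0696, 0.0008] 0.86
top [0.4952, 0.4283, 0.0364] 0.44
t 5.9 turn [0.0001, -0.0002, -0.0003] shift [0.0003, -0.0003, 0.0497] rows 1.0 0.0
```

View pics/scene3.png

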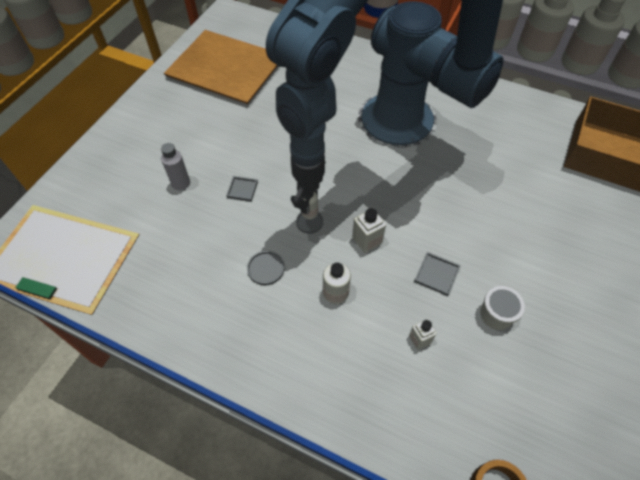

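Emit:
{"method": "drive_tool", "body": {
  "steps": [
    [[0, 0, 0], [0, 0, 0.015], 1],
    [[0, 0, 0], [0, 0, 0.03], 1],
    [[0, 0, 0], [0, 0, 0.04], 1],
    [[0, 0, 0], [0, 0, 0.047], 1],
    [[0, 0, 0], [0, 0, 0.05], 1],
    [[0, 0, 0], [0, 0, 0.051], 1],
    [[0, 0, 0], [0, 0, 0.051], 1]
  ]
}}

```text
t: 6.48
ee_pos: [0.4457, -0.0704, 0.0341]
orientation: [[1.0, -0.0, -0.0], [-0.0, -1.0, -0.0], [-0.0, 0.0, -1.0]]
ft_force: [0.4, 0.5, -1.4]
width: 0.0407
```

Run:
```python
from h import *
s=bot.observe(); print(s['ee_pos'],s['width'],s['ft_force'].round(1))
d=bot.get_image('scene')
for r in bot.pinpoint('scene','round_small_mid'): print(r['at'],r['p'])
```

```text
[ 0.44574857 -0.07040698  0.0341165 ] 0.04067443559356396 [ 0.4  0.5 -1.4]
[0.4451, -0.0698, 0.0478] 0.65
[0.4454, -0.0697, -0.0002] 0.2
```

Emit:
{"method": "drive_tool", "body": {
  "steps": [
    [[0, 0, 0], [0, 0, 0.0012], 1],
    [[0, 0, 0], [0, 0, 0.0025], 1],
    [[0, 0, 0], [0, 0, 0.0025], 1]
  ]
}}

```text
t: 6.83
ee_pos: [0.4465, -0.0705, 0.0337]
orientation: [[1.0, 0.0, 0.002], [0.0, -1.0, -0.001], [0.002, 0.001, -1.0]]
ft_force: [-3.2, 1.7, 13.3]
width: 0.0405
```

Emit:
{"method": "drive_tool", "body": {
  "steps": [
    [[0, 0, 0], [0, 0, -0.001], 0.6],
    [[0, 0, 0], [0, 0, -0.001], 0],
    [[0, 0, 0], [0, 0, -0.001], -1],
    [[0, 0, 0], [0, 0, -0.001], -1],
    [[0, 0, 0], [0, 0, -0.001], -1],
    [[0, 0, 0], [0, 0, -0.001], -1],
    [[0, 0, 0], [0, 0, -0.05], -1],
    [[0, 0, 0], [0, 0, -0.1], -1],
    [[0, 0, 0], [0, 0, -0.15], -1],
    [[0, 0, 0], [0, 0, -0.2], -1],
    [[0, 0, 0], [0, 0, -0.2], -1],
    [[0, 0, 0], [0, 0, -0.2], -1]
  ]
}}

```text
t: 7.83
ee_pos: [0.448, -0.071, 0.1947]
orientation: [[1.0, -0.0, 0.006], [0.0, -1.0, -0.002], [0.006, 0.002, -1.0]]
ft_force: [-0.5, 0.1, -1.3]
width: 0.0854
```

Run:
```python
from h import *
d=bot.get_image('wrist')
cv2.imwrite('pics/wrist4.png',d['image'][:,:,::-1])
for n in ['round_small_mid','tray_round_small']:
    for r in bot.pinpoint('wrist',n): print(n,r['at'],r['p'])
go(.5985,.0705,.19,0)
```

```text
round_small_mid [0.4476, -0.0697, 0.0489] 0.83
t 7.98 turn [-0.0002, 0.0008, -0.0] shift [0.1923, -0.1757, 0.0004] rows 5.0 0.0
```

View pics/wrist4.png

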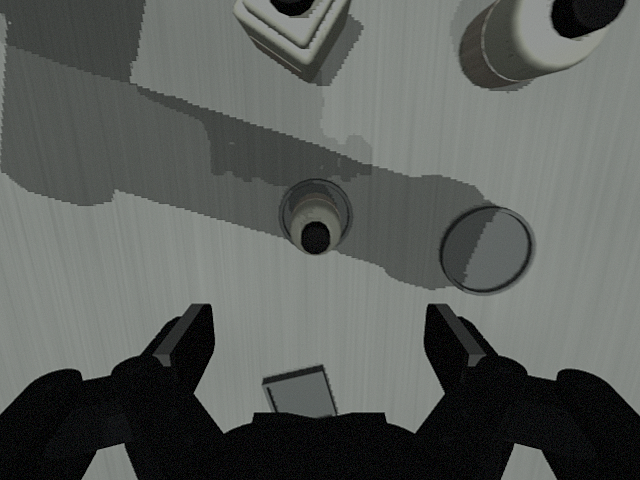

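Small round bottle stands in its tray, at pixel (315, 225). Next the large round one.

Emit:
{"method": "drive_tool", "body": {
  "steps": [
    [[0, 0, 0], [0.1923, -0.1757, 0], -1],
    [[0, 0, 0], [0.1923, -0.1757, 0], -1],
    [[0, 0, 0], [0.1923, -0.1757, 0], -1],
    [[0, 0, 0], [0.1923, -0.1757, 0], -1],
    [[0, 0, 0], [0.1923, -0.1757, 0], -1],
    [[0, 0, 0], [0.1923, -0.1757, 0], -1],
    [[0, 0, 0], [0.1923, -0.1757, 0], -1],
    [[0, 0, 0], [0.1923, -0.1757, 0], -1],
    [[0, 0, 0], [0.1923, -0.1757, 0], -1]
  ]
}}

```text
t: 8.73
ee_pos: [0.598, 0.0694, 0.191]
orientation: [[1.0, -0.001, -0.003], [-0.001, -1.0, -0.0], [-0.003, 0.0, -1.0]]
ft_force: [-0.8, 0.3, -0.8]
width: 0.0854
```

Run:
```python
from h import *
d=bot.get_image('wrist')
for n in ['round_large_mid']:
    for r in bot.pinpoint('wrist',n): print(n,r['at'],r['p'])
s=bot.observe(); print(s['ee_pos'])
go(.5985,.0705,.053,0)
```

```text
[0.59845021 0.06921525 0.19193741]
t 8.83 turn [0.0001, 0.0003, -0.0005] shift [0.0002, -0.0017, 0.1737] rows 3.3 0.0
```

Emit:
{"method": "drive_tool", "body": {
  "steps": [
    [[0, 0, 0], [0, -0.001, 0.04], -1],
    [[0, 0, 0], [0, -0.001, 0.08], -1],
    [[0, 0, 0], [0, -0.001, 0.12], -1],
    [[0, 0, 0], [0, -0.001, 0.15], -1],
    [[0, 0, 0], [0, -0.001, 0.173], -1],
    [[0, 0, 0], [0, -0.001, 0.173], -1],
    [[0, 0, 0], [0, -0.001, 0.173], 1],
    [[0, 0, 0], [0, -0.001, 0.173], 1],
    [[0, 0, 0], [0, -0.001, 0.173], 1],
    [[0, 0, 0], [0, -0.001, 0.173], 1],
    [[0, 0, 0], [0, -0.001, 0.173], 1],
    [[0, 0, 0], [0, -0.001, 0.173], 1]
  ]
}}

```text
t: 9.83
ee_pos: [0.6006, 0.0708, 0.0559]
orientation: [[1.0, -0.0, 0.003], [-0.0, -1.0, -0.001], [0.003, 0.001, -1.0]]
ft_force: [-3.9, -0.3, 6.7]
width: 0.0607
```

Emit:
{"method": "drive_tool", "body": {
  "steps": [
    [[0, 0, 0], [0, 0, -0.015], 1],
    [[0, 0, 0], [0, 0, -0.035], 1],
    [[0, 0, 0], [0, 0, -0.05], 1],
    [[0, 0, 0], [0, 0, -0.05], 1],
    [[0, 0, 0], [0, 0, -0.05], 1]
  ]
}}

```text
t: 10.25
ee_pos: [0.6007, 0.071, 0.0944]
orientation: [[1.0, -0.0, 0.003], [-0.0, -1.0, -0.0], [0.003, 0.0, -1.0]]
ft_force: [-0.2, -1.0, -3.8]
width: 0.0602
```

Run:
```python
from h import *
s=bot.observe(); print(s['ee_pos'],s['width'],s['ft_force'])
d=bot.get_image('scene')
for r in bot.pinpoint('scene','round_large_mid'): print(r['at'],r['p'])
s=bot.observe(); print(s['ee_pos'],s['width'],s['ft_force'])
go(.614,-.108,s['ee_pos'][2],0)
```

```text
[0.60066041 0.07100879 0.09444783] 0.06023493534143468 [-0.2279547  -0.95098167 -3.76797279]
[0.6005, 0.0704, 0.097] 0.89
[0.5990827  0.07097925 0.0928262 ] 0.06037061247830381 [-0.1002801  -0.21340402 -3.58385623]
t 10.35 turn [0.0, 0.0003, -0.0] shift [0.0187, 0.2237, -0.0] rows 4.3 0.0
```

Emit:
{"method": "drive_tool", "body": {
  "steps": [
    [[0, 0, 0], [0.002, 0.02, 0], 1],
    [[0, 0, 0], [0.005, 0.06, 0], 1],
    [[0, 0, 0], [0.008, 0.1, 0], 1],
    [[0, 0, 0], [0.012, 0.14, 0], 1],
    [[0, 0, 0], [0.015, 0.18, 0], 1],
    [[0, 0, 0], [0.018, 0.21, 0], 1],
    [[0, 0, 0], [0.0187, 0.2237, 0], 1],
    [[0, 0, 0], [0.0187, 0.2237, 0], 1],
    [[0, 0, 0], [0.0187, 0.2237, 0], 1]
  ]
}}

```text
t: 11.1
ee_pos: [0.6138, -0.1076, 0.0926]
orientation: [[1.0, -0.001, -0.002], [-0.001, -1.0, 0.001], [-0.002, -0.001, -1.0]]
ft_force: [-0.1, 0.4, -3.2]
width: 0.0601
```

Run:
```python
from h import *
d=bot.get_image('scene')
for n in ['round_large_mid','tray_round_large']:
  for r in bot.pinpoint('scene',n): print(r['at'],r['p'])
s=bot.observe(); print(s['ee_pos'],s['width'],s['ft_force'])
go(.614,-.108,.060,0)
```

```text
[0.6141, -0.1092, 0.0943] 0.56
[0.6141, -0.1059, 0.0028] 0.65
[ 0.61405094 -0.10623213  0.09317105] 0.060223897003367576 [ 0.18874114 -0.23325555 -3.20855662]
t 11.25 turn [-0.0003, 0.0003, 0.0006] shift [-0.0, 0.0022, 0.0415] rows 0.8 0.0
```

Emit:
{"method": "drive_tool", "body": {
  "steps": [
    [[0, 0, 0], [0, 0.001, 0.012], 1],
    [[0, 0, 0], [0, 0.001, 0.024], 1],
    [[0, 0, 0], [0, 0.001, 0.034], 1],
    [[0, 0, 0], [0, 0.001, 0.038], 1],
    [[0, 0, 0], [0, 0.001, 0.0405], 1],
    [[0, 0, 0], [0, 0.001, 0.0405], 1],
    [[0, 0, 0], [0, 0.001, 0.0405], 1]
  ]
}}

```text
t: 11.83
ee_pos: [0.6148, -0.1088, 0.0612]
orientation: [[1.0, -0.0, 0.001], [-0.0, -1.0, -0.0], [0.001, 0.0, -1.0]]
ft_force: [0.6, -0.6, -3.1]
width: 0.06
```

Emit:
{"method": "drive_tool", "body": {
  "steps": [
    [[0, 0, 0], [0, 0, 0.001], 1],
    [[0, 0, 0], [0, 0, 0.002], 1],
    [[0, 0, 0], [0, 0, 0.002], 1],
    [[0, 0, 0], [0, 0, 0.002], 1]
  ]
}}

```text
t: 12.17
ee_pos: [0.6152, -0.109, 0.0601]
orientation: [[1.0, -0.0, 0.001], [-0.0, -1.0, -0.0], [0.001, 0.0, -1.0]]
ft_force: [0.9, -0.4, -1.9]
width: 0.0603
```

Emit:
{"method": "drive_tool", "body": {
  "steps": [
    [[0, 0, 0], [0, 0, 0.001], 1],
    [[0, 0, 0], [0, 0, 0.0015], 1],
    [[0, 0, 0], [0, 0, 0.0015], 1]
  ]
}}

```text
t: 12.42
ee_pos: [0.6151, -0.1091, 0.06]
orientation: [[1.0, -0.0, 0.002], [-0.0, -1.0, -0.001], [0.002, 0.001, -1.0]]
ft_force: [-3.0, 1.2, 4.9]
width: 0.0604
```

Contact (force changed from −3 to +5 N). Release and rise.

Emit:
{"method": "drive_tool", "body": {
  "steps": [
    [[0, 0, 0], [0, 0, 0], 0.6],
    [[0, 0, 0], [0, 0, 0], 0],
    [[0, 0, 0], [0, 0, 0], -1],
    [[0, 0, 0], [0, 0, 0], -1],
    [[0, 0, 0], [0, 0, 0], -1],
    [[0, 0, 0], [0, 0, 0], -1],
    [[0, 0, 0], [0, 0, -0.04], -1],
    [[0, 0, 0], [0, 0, -0.08], -1],
    [[0, 0, 0], [0, 0, -0.12], -1],
    [[0, 0, 0], [0, 0, -0.17], -1],
    [[0, 0, 0], [0, 0, -0.17], -1],
    [[0, 0, 0], [0, 0, -0.17], -1]
  ]
}}

```text
t: 13.42
ee_pos: [0.6169, -0.1094, 0.1978]
orientation: [[1.0, 0.0, 0.007], [0.0, -1.0, -0.002], [0.007, 0.002, -1.0]]
ft_force: [0.1, 0.9, -0.3]
width: 0.0854
```

Run:
```python
from h import *
d=bot.get_image('wrist')
cv2.imwrite('pics/wrist5.png',d['image'][:,:,::-1])
for c in ['wrist','scene']:
  bot.get_image(c)
  for n in ['round_large_mid']:
    for r in bot.pinpoint(c,n): print(n,r['at'],r['p'])
go(.434,.082,.19,57.4)
```

```text
round_large_mid [0.6138, -0.1131, 0.0636] 0.79
t 13.67 turn [-0.0008, 0.0009, -0.3189] shift [-0.2242, -0.238, 0.004] rows 6.3 8.0
```

View pics/wrist5.png

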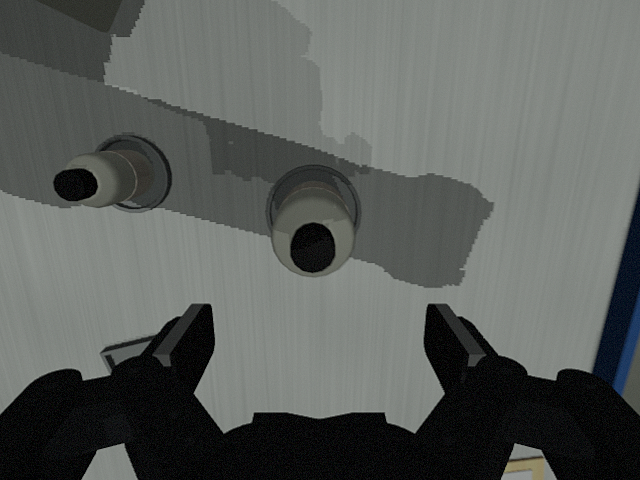

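Large round bottle is in its tray (pixel (313, 220)). Now the large square one.

Emit:
{"method": "drive_tool", "body": {
  "steps": [
    [[0, 0, -0.3189], [-0.2242, -0.238, 0.004], -1],
    [[0, 0, -0.3189], [-0.2242, -0.238, 0.004], -1],
    [[0, 0, -0.3189], [-0.2242, -0.238, 0.004], -1],
    [[0, 0, -0.3189], [-0.2242, -0.238, 0.004], -1],
    [[0, 0, -0.3189], [-0.2242, -0.238, 0.004], -1],
    [[0, 0, -0.3189], [-0.2242, -0.238, 0.004], -1],
    [[0, 0, -0.3189], [-0.2242, -0.238, 0.004], -1],
    [[0, 0, -0.3189], [-0.2242, -0.238, 0.004], -1],
    [[0, 0, -0.3189], [-0.2242, -0.238, 0.004], -1],
    [[0, 0, -0.3189], [-0.2242, -0.238, 0.004], -1],
    [[0, 0, -0.3189], [-0.2242, -0.238, 0.004], -1],
    [[0, 0, -0.3189], [-0.2242, -0.238, 0.004], -1]
  ]
}}

```text
t: 14.67
ee_pos: [0.4355, 0.0812, 0.1909]
orientation: [[0.541, 0.841, -0.001], [0.841, -0.541, -0.0], [-0.0, -0.0, -1.0]]
ft_force: [0.1, 1.2, 0.7]
width: 0.0855
```

Run:
```python
from h import *
d=bot.get_image('wrist')
cv2.imwrite('pics/wrist6.png',d['image'][:,:,::-1])
for r in bot.pinpoint('wrist','square_large_mid'): print(r['at'],r['p'])
s=bot.observe(); print(s['ee_pos'],s['width'],s['ft_force'])
go(.434,.082,.053,57.4)
```

```text
[0.43550024 0.08122665 0.1909832 ] 0.08521134955261779 [ 0.503028   -1.07214936  1.11423084]
t 14.77 turn [-0.0001, 0.0001, -0.0006] shift [-0.0002, -0.0021, 0.1725] rows 3.3 0.0
```

View pics/wrist6.png

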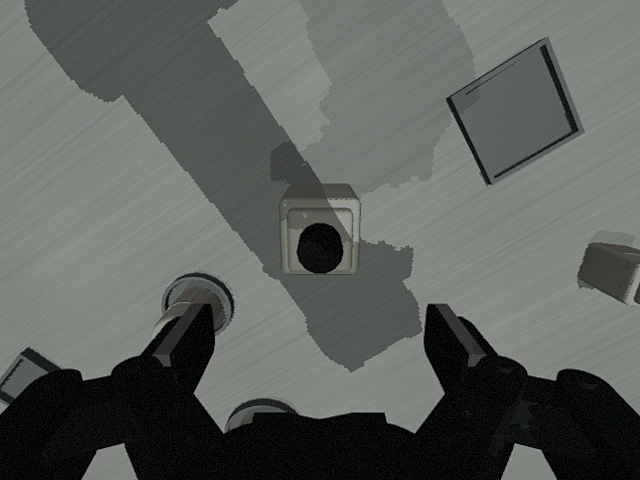

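Large square bottle at (320, 235), its sides square to the jaws and centred. Descend and grip.

Emit:
{"method": "drive_tool", "body": {
  "steps": [
    [[0, 0, 0], [0, -0.001, 0.04], -1],
    [[0, 0, 0], [0, -0.001, 0.08], -1],
    [[0, 0, 0], [0, -0.001, 0.12], -1],
    [[0, 0, 0], [0, -0.001, 0.15], -1],
    [[0, 0, 0], [0, -0.001, 0.173], -1],
    [[0, 0, 0], [0, -0.001, 0.173], -1],
    [[0, 0, 0], [0, -0.001, 0.173], 1],
    [[0, 0, 0], [0, -0.001, 0.173], 1],
    [[0, 0, 0], [0, -0.001, 0.173], 1],
    [[0, 0, 0], [0, -0.001, 0.173], 1],
    [[0, 0, 0], [0, -0.001, 0.173], 1],
    [[0, 0, 0], [0, -0.001, 0.173], 1]
  ]
}}

```text
t: 15.77
ee_pos: [0.4363, 0.082, 0.0544]
orientation: [[0.539, 0.842, 0.004], [0.842, -0.539, -0.0], [0.002, 0.003, -1.0]]
ft_force: [-0.9, -1.5, 6.0]
width: 0.0569
```

Emit:
{"method": "drive_tool", "body": {
  "steps": [
    [[0, 0, 0], [0, 0, -0.015], 1],
    [[0, 0, 0], [0, 0, -0.035], 1],
    [[0, 0, 0], [0, 0, -0.05], 1],
    [[0, 0, 0], [0, 0, -0.05], 1],
    [[0, 0, 0], [0, 0, -0.05], 1]
  ]
}}

```text
t: 16.18
ee_pos: [0.4352, 0.0822, 0.0933]
orientation: [[0.539, 0.842, 0.002], [0.842, -0.539, 0.0], [0.001, 0.002, -1.0]]
ft_force: [0.2, 0.5, -2.8]
width: 0.0571
```

Run:
```python
from h import *
s=bot.observe(); print(s['ee_pos'],s['width'],s['ft_force'])
d=bot.get_image('scene')
for r in bot.pinpoint('scene','square_large_mid'): print(r['at'],r['p'])
s=bot.observe(); print(s['ee_pos'],s['width'],s['ft_force'])
go(.450,.271,s['ee_pos'][2],90)
```

```text
[0.43517537 0.08216606 0.09326422] 0.057062526950587895 [ 0.16430416  0.48514415 -2.8479259 ]
[0.4309, 0.0837, 0.0984] 0.78
[0.4471, -0.072, 0.048] 0.36
[0.43388855 0.08209471 0.09212877] 0.05671018209014343 [ 2.44103844e-03  7.95772809e-01 -4.17121129e+00]
t 16.28 turn [-0.0003, 0.0001, -0.1811] shift [0.2098, -0.1102, -0.0] rows 4.5 4.6
```

Emit:
{"method": "drive_tool", "body": {
  "steps": [
    [[0, 0, -0.02], [0.02, -0.01, 0], 1],
    [[0, 0, -0.05], [0.06, -0.03, 0], 1],
    [[0, 0, -0.08], [0.1, -0.05, 0], 1],
    [[0, 0, -0.11], [0.14, -0.073, 0], 1],
    [[0, 0, -0.14], [0.175, -0.092, 0], 1],
    [[0, 0, -0.17], [0.2, -0.105, 0], 1],
    [[0, 0, -0.1811], [0.2098, -0.1102, 0], 1],
    [[0, 0, -0.1811], [0.2098, -0.1102, 0], 1],
    [[0, 0, -0.1811], [0.2098, -0.1102, 0], 1]
  ]
}}

```text
t: 17.03
ee_pos: [0.4498, 0.2702, 0.0918]
orientation: [[0.001, 1.0, -0.002], [1.0, -0.001, -0.002], [-0.002, -0.002, -1.0]]
ft_force: [-0.4, -0.5, -3.2]
width: 0.0571
```

Run:
```python
from h import *
for c in ['scene','wrist']:
  d=bot.get_image(c); cv2.imwrite(f'pics/{c}7.png',d['image'][:,:,::-1])
  for n in ['square_large_mid','tray_square_large']:
    for r in bot.pinpoint(c,n): print(c,n,r['at'],r['p'])
s=bot.observe(); print(s['ee_pos'],s['width'],s['ft_force'])
go(.45,.271,.059,90)
```

```text
scene square_large_mid [0.4462, 0.2698, 0.0963] 0.92
scene square_large_mid [0.4964, 0.4233, 0.0336] 0.65
scene tray_square_large [0.4451, 0.2729, -0.0019] 0.9
[0.45064136 0.26987972 0.09278605] 0.05744388792886383 [ 0.35554404  0.29418744 -2.82290431]
t 17.33 turn [-0.0001, 0.0001, -0.0006] shift [0.0014, -0.0008, 0.0422] rows 0.8 0.0
```

View pics/wrist7.png

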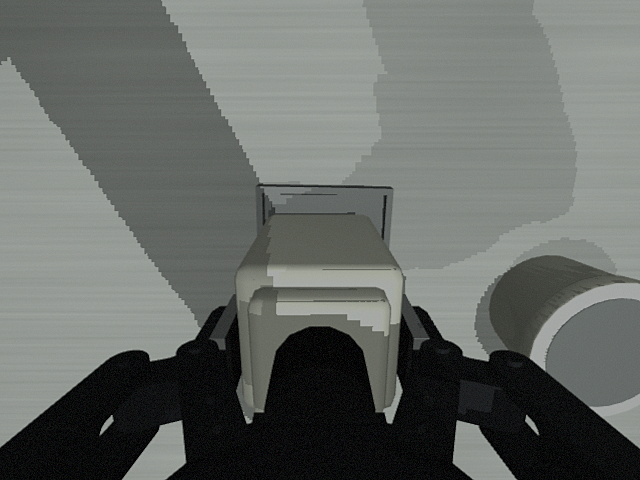

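Emit:
{"method": "drive_tool", "body": {
  "steps": [
    [[0, 0, 0], [0.001, 0, 0.012], 1],
    [[0, 0, 0], [0.001, 0, 0.024], 1],
    [[0, 0, 0], [0.001, 0, 0.033], 1],
    [[0, 0, 0], [0.001, 0, 0.037], 1],
    [[0, 0, 0], [0.001, 0, 0.0395], 1],
    [[0, 0, 0], [0.001, 0, 0.0405], 1],
    [[0, 0, 0], [0.001, 0, 0.0405], 1]
  ]
}}

```text
t: 17.92
ee_pos: [0.4506, 0.2718, 0.0602]
orientation: [[-0.0, 1.0, -0.0], [1.0, 0.0, -0.0], [-0.0, -0.0, -1.0]]
ft_force: [-0.3, 1.0, -2.4]
width: 0.0575
```

Emit:
{"method": "drive_tool", "body": {
  "steps": [
    [[0, 0, 0], [0, 0, 0.0012], 1],
    [[0, 0, 0], [0, 0, 0.0012], 1],
    [[0, 0, 0], [0, 0, 0.0012], 1]
  ]
}}

```text
t: 18.17
ee_pos: [0.4509, 0.2719, 0.0597]
orientation: [[-0.0, 1.0, 0.001], [1.0, 0.0, 0.0], [0.0, 0.001, -1.0]]
ft_force: [1.0, 0.5, -1.8]
width: 0.0573
```

Emit:
{"method": "drive_tool", "body": {
  "steps": [
    [[0, 0, 0], [0, 0, 0.0012], 1],
    [[0, 0, 0], [0, 0, 0.0012], 1],
    [[0, 0, 0], [0, 0, 0.0012], 1]
  ]
}}

```text
t: 18.42
ee_pos: [0.4507, 0.2718, 0.0586]
orientation: [[-0.0, 1.0, 0.0], [1.0, 0.0, -0.0], [-0.0, 0.0, -1.0]]
ft_force: [-0.1, -0.3, -2.2]
width: 0.0572
```

Emit:
{"method": "drive_tool", "body": {
  "steps": [
    [[0, 0, 0], [0, 0, 0.0012], 1],
    [[0, 0, 0], [0, 0, 0.0012], 1],
    [[0, 0, 0], [0, 0, 0.0012], 1]
  ]
}}

```text
t: 18.67
ee_pos: [0.4508, 0.2718, 0.0585]
orientation: [[-0.0, 1.0, 0.001], [1.0, 0.0, 0.0], [0.0, 0.001, -1.0]]
ft_force: [-2.1, -1.0, 4.8]
width: 0.0571
```

Contact. Release, rise.

Emit:
{"method": "drive_tool", "body": {
  "steps": [
    [[0, 0, 0], [0, 0, 0], 0.6],
    [[0, 0, 0], [0, 0, 0], 0],
    [[0, 0, 0], [0, 0, 0], -1],
    [[0, 0, 0], [0, 0, 0], -1],
    [[0, 0, 0], [0, 0, 0], -1],
    [[0, 0, 0], [0, 0, 0], -1],
    [[0, 0, 0], [0, 0, -0.04], -1],
    [[0, 0, 0], [0, 0, -0.08], -1],
    [[0, 0, 0], [0, 0, -0.12], -1],
    [[0, 0, 0], [0, 0, -0.17], -1],
    [[0, 0, 0], [0, 0, -0.17], -1],
    [[0, 0, 0], [0, 0, -0.17], -1]
  ]
}}

```text
t: 19.67
ee_pos: [0.4528, 0.2728, 0.1963]
orientation: [[-0.0, 1.0, 0.006], [1.0, -0.0, 0.003], [0.003, 0.006, -1.0]]
ft_force: [0.8, -0.0, -0.6]
width: 0.0856
```

Run:
```python
from h import *
d=bot.get_image('wrist')
cv2.imwrite('pics/wrist8.png',d['image'][:,:,::-1])
for r in bot.pinpoint('wrist','square_large_mid'): print(r['at'],r['p'])
go(.6235,.287,.19,52)
```

```text
t 19.77 turn [-0.0002, 0.0002, 0.2111] shift [0.0192, 0.2164, 0.0034] rows 4.2 5.3
```

View pics/wrist8.png

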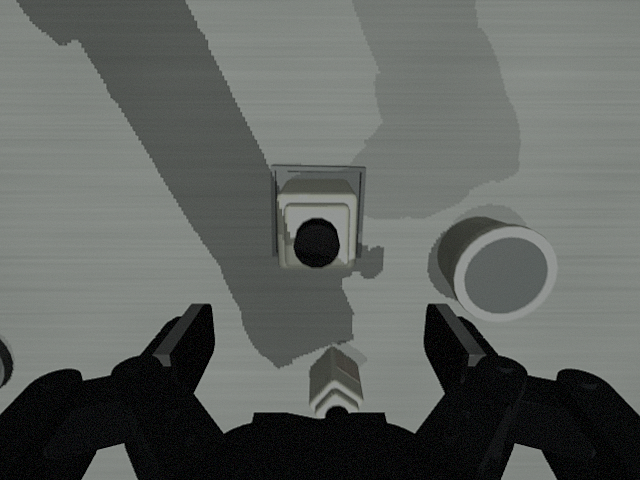

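Large square bottle stands inside its tray (318, 225). Last, the small square one.

Emit:
{"method": "drive_tool", "body": {
  "steps": [
    [[0, 0, 0.2111], [0.0192, 0.2164, 0.003], -1],
    [[0, 0, 0.2111], [0.0192, 0.2164, 0.003], -1],
    [[0, 0, 0.2111], [0.0192, 0.2164, 0.003], -1],
    [[0, 0, 0.2111], [0.0192, 0.2164, 0.003], -1],
    [[0, 0, 0.2111], [0.0192, 0.2164, 0.003], -1],
    [[0, 0, 0.2111], [0.0192, 0.2164, 0.003], -1],
    [[0, 0, 0.2111], [0.0192, 0.2164, 0.003], -1],
    [[0, 0, 0.2111], [0.0192, 0.2164, 0.003], -1],
    [[0, 0, 0.2111], [0.0192, 0.2164, 0.003], -1],
    [[0, 0, 0.2111], [0.0192, 0.2164, 0.003], -1]
  ]
}}

```text
t: 20.6
ee_pos: [0.6229, 0.2871, 0.1909]
orientation: [[0.615, 0.789, -0.001], [0.789, -0.615, -0.0], [-0.001, -0.0, -1.0]]
ft_force: [-0.0, 0.2, 0.1]
width: 0.0854
```

Run:
```python
from h import *
d=bot.get_image('wrist')
cv2.imwrite('pics/wrist9.png',d['image'][:,:,::-1])
for r in bot.pinpoint('wrist','square_small_mid'): print(r['at'],r['p'])
s=bot.observe(); print(s['ee_pos'],s['orientation'].round(3).tolist())
go(.6235,.287,.027,52)
```

```text
[0.6198, 0.2889, 0.0457] 0.82
[0.62320743 0.28720938 0.19140001] [[0.615, 0.789, 0.0], [0.789, -0.615, -0.0], [-0.0, 0.0, -1.0]]
t 20.7 turn [0.0, 0.0, 0.0003] shift [0.0, 0.0004, 0.2055] rows 3.9 0.0
```

View pics/wrist9.png

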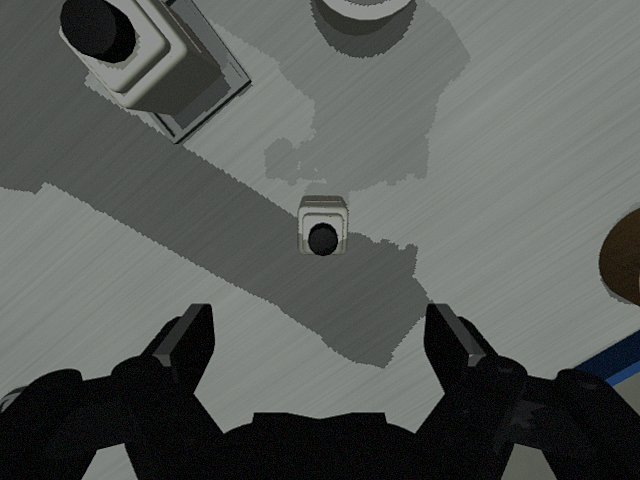

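Small square bottle at (322, 227), centred and squared with the jaws; descend and grip.

Emit:
{"method": "drive_tool", "body": {
  "steps": [
    [[0, 0, 0], [0, 0, 0.05], -1],
    [[0, 0, 0], [0, 0, 0.1], -1],
    [[0, 0, 0], [0, 0, 0.15], -1],
    [[0, 0, 0], [0, 0, 0.18], -1],
    [[0, 0, 0], [0, 0, 0.204], -1],
    [[0, 0, 0], [0, 0, 0.204], -1],
    [[0, 0, 0], [0, 0, 0.204], 1],
    [[0, 0, 0], [0, 0, 0.204], 1],
    [[0, 0, 0], [0, 0, 0.204], 1],
    [[0, 0, 0], [0, 0, 0.204], 1],
    [[0, 0, 0], [0, 0, 0.204], 1],
    [[0, 0, 0], [0, 0, 0.204], 1]
  ]
}}

```text
t: 21.7
ee_pos: [0.6257, 0.2878, 0.0306]
orientation: [[0.616, 0.788, 0.005], [0.788, -0.616, 0.002], [0.004, 0.003, -1.0]]
ft_force: [0.1, 0.5, 6.8]
width: 0.0393
```

Emit:
{"method": "drive_tool", "body": {
  "steps": [
    [[0, 0, 0], [0, 0, 0], 1],
    [[0, 0, 0], [0, 0, -0.02], 1],
    [[0, 0, 0], [0, 0, -0.05], 1],
    [[0, 0, 0], [0, 0, -0.09], 1],
    [[0, 0, 0], [0, 0, -0.13], 1],
    [[0, 0, 0], [0, 0, -0.16], 1],
    [[0, 0, 0], [0, 0, -0.175], 1],
    [[0, 0, 0], [0, 0, -0.175], 1],
    [[0, 0, 0], [0, 0, -0.175], 1]
  ]
}}

```text
t: 22.45
ee_pos: [0.6244, 0.2873, 0.1687]
orientation: [[0.616, 0.788, 0.002], [0.788, -0.616, 0.001], [0.002, 0.001, -1.0]]
ft_force: [1.0, 0.5, -1.4]
width: 0.0393
```

Run:
```python
from h import *
d=bot.get_image('scene')
for r in bot.pinpoint('scene','square_small_mid'): print(r['at'],r['p'])
s=bot.observe(); print(s['ee_pos'],s['width'],s['ft_force'])
go(.430,-.280,s['ee_pos'][2],14.7)
```

```text
[0.6208, 0.2871, 0.1802] 0.69
[0.62288388 0.28681628 0.16624004] 0.03921100931921583 [-0.25597063  0.24064686 -2.22920215]
t 22.55 turn [-0.0002, 0.0008, 0.2072] shift [-0.7068, 0.2462, 0.0013] rows 14.4 5.2
```

Emit:
{"method": "drive_tool", "body": {
  "steps": [
    [[0, 0, 0.01], [-0.019, 0.0066, 0], 1],
    [[0, 0, 0.03], [-0.057, 0.0197, 0], 1],
    [[0, 0, 0.05], [-0.1, 0.0345, 0], 1],
    [[0, 0, 0.07], [-0.142, 0.0494, 0], 1],
    [[0, 0, 0.09], [-0.184, 0.064, 0], 1],
    [[0, 0, 0.11], [-0.227, 0.079, 0], 1],
    [[0, 0, 0.13], [-0.27, 0.094, 0], 1],
    [[0, 0, 0.15], [-0.312, 0.1087, 0], 1],
    [[0, 0, 0.17], [-0.354, 0.1233, 0], 1],
    [[0, 0, 0.19], [-0.397, 0.138, 0], 1],
    [[0, 0, 0.2], [-0.435, 0.1515, 0], 1],
    [[0, 0, 0.2072], [-0.453, 0.158, 0], 1]
  ]
}}

```text
t: 23.55
ee_pos: [0.4974, -0.079, 0.1662]
orientation: [[0.968, 0.249, -0.004], [0.249, -0.968, -0.001], [-0.004, -0.0, -1.0]]
ft_force: [0.9, -0.8, -1.1]
width: 0.0395
```

Run:
```python
from h import *
s=bot.observe(); print(s['ee_pos'],s['width'],s['ft_force'])
go(.430,-.280,.165,14.7)
```

```text
[ 0.49741285 -0.07900053  0.16617507] 0.03954294564207821 [ 0.94914744 -0.8292028  -1.11256939]
t 23.55 turn [-0.0002, 0.0013, -0.0015] shift [-0.1442, 0.2223, 0.0019] rows 5.1 0.0
```

Emit:
{"method": "drive_tool", "body": {
  "steps": [
    [[0, 0, 0], [-0.015, 0.023, 0], 1],
    [[0, 0, 0], [-0.035, 0.055, 0], 1],
    [[0, 0, 0], [-0.06, 0.092, 0], 1],
    [[0, 0, 0], [-0.085, 0.13, 0], 1],
    [[0, 0, 0], [-0.11, 0.17, 0], 1],
    [[0, 0, 0], [-0.13, 0.2, 0], 1],
    [[0, 0, 0], [-0.14, 0.217, 0], 1],
    [[0, 0, 0], [-0.144, 0.222, 0], 1],
    [[0, 0, 0], [-0.144, 0.222, 0.04], 1],
    [[0, 0, 0], [-0.144, 0.222, 0.08], 1],
    [[0, 0, 0], [-0.144, 0.222, 0.11], 1],
    [[0, 0, 0], [-0.144, 0.222, 0.11], 1]
  ]
}}

```text
t: 24.55
ee_pos: [0.4297, -0.2729, 0.0741]
orientation: [[0.967, 0.255, -0.009], [0.255, -0.967, 0.008], [-0.007, -0.01, -1.0]]
ft_force: [-0.7, 0.4, -1.7]
width: 0.0391
```

Run:
```python
from h import *
for c in ['scene','wrist']:
  d=bot.get_image(c); cv2.imwrite(f'pics/{c}10.png',d['image'][:,:,::-1])
  for n in ['square_small_mid','tray_square_small']:
    for r in bot.pinpoint(c,n): print(c,n,r['at'],r['p'])
s=bot.observe(); print(s['ee_pos'],s['width'],s['ft_force'])
go(.430,-.280,.035,14.7)
```

```text
scene square_small_mid [0.427, -0.2713, 0.0869] 0.69
scene square_small_mid [0.4437, -0.0683, 0.0459] 0.16
scene tray_square_small [0.4315, -0.2779, -0.0007] 0.58
scene tray_square_small [0.6158, -0.1098, 0.0626] 0.41
wrist square_small_mid [0.4308, -0.2766, 0.0959] 0.92
wrist tray_square_small [0.4299, -0.2767, -0.0024] 0.66
[ 0.43534869 -0.27806837  0.08178529] 0.03914915864398415 [-0.45919935 -0.26568975 -1.00319882]
t 24.85 turn [0.0009, -0.0007, 0.0002] shift [-0.0072, 0.0005, 0.0585] rows 1.1 0.0
```

View pics/wrist10.png

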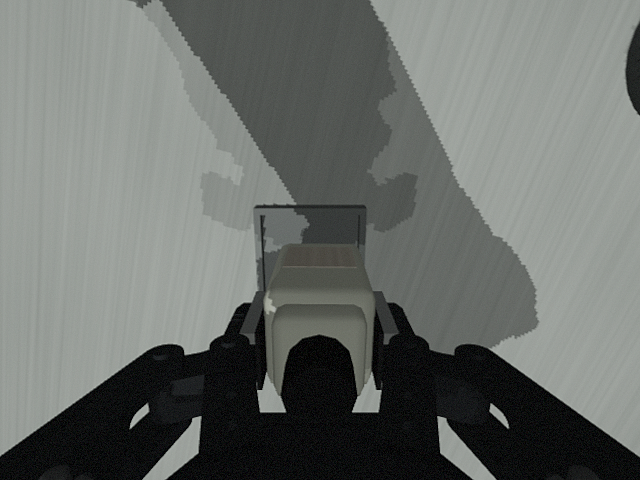

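Emit:
{"method": "drive_tool", "body": {
  "steps": [
    [[0, 0, 0], [-0.004, 0.001, 0.01], 1],
    [[0, 0, 0], [-0.004, 0.001, 0.02], 1],
    [[0, 0, 0], [-0.004, 0.001, 0.03], 1],
    [[0, 0, 0], [-0.004, 0.001, 0.03], 1],
    [[0, 0, 0], [-0.004, 0.001, 0.03], 1],
    [[0, 0, 0], [-0.004, 0.001, 0.03], 1]
  ]
}}

```text
t: 25.35
ee_pos: [0.4309, -0.2787, 0.0557]
orientation: [[0.967, 0.254, -0.0], [0.254, -0.967, 0.0], [-0.0, -0.0, -1.0]]
ft_force: [0.5, 0.0, -1.1]
width: 0.0388
```

Run:
```python
from h import *
d=bot.get_image('scene')
for n in ['square_small_mid','tray_square_small']:
    for r in bot.pinpoint('scene',n): print(n,r['at'],r['p'])
s=bot.observe(); print(s['ee_pos'],s['width'],s['ft_force'])
go(.430,-.280,.035,14.7)
```

```text
square_small_mid [0.4265, -0.2765, 0.0669] 0.54
tray_square_small [0.4303, -0.277, 0.0011] 0.55
[ 0.43130563 -0.27908748  0.05621748] 0.03929803656818464 [ 0.59579452  0.38234739 -0.67834593]
t 25.5 turn [0.0002, -0.0001, 0.0] shift [-0.0019, 0.0007, 0.0265] rows 0.5 0.0
```

Emit:
{"method": "drive_tool", "body": {
  "steps": [
    [[0, 0, 0], [0, 0, 0.008], 1],
    [[0, 0, 0], [0, 0, 0.016], 1],
    [[0, 0, 0], [0, 0, 0.022], 1],
    [[0, 0, 0], [0, 0, 0.025], 1],
    [[0, 0, 0], [0, 0, 0.0255], 1],
    [[0, 0, 0], [0, 0, 0.0255], 1],
    [[0, 0, 0], [0, 0, 0.0255], 1]
  ]
}}

```text
t: 26.08
ee_pos: [0.4311, -0.2789, 0.0355]
orientation: [[0.967, 0.254, -0.0], [0.254, -0.967, -0.0], [-0.0, 0.0, -1.0]]
ft_force: [-0.2, 0.8, -2.2]
width: 0.039
```

Emit:
{"method": "drive_tool", "body": {
  "steps": [
    [[0, 0, 0], [0, 0, 0.0012], 1],
    [[0, 0, 0], [0, 0, 0.0012], 1],
    [[0, 0, 0], [0, 0, 0.0012], 1]
  ]
}}

```text
t: 26.33
ee_pos: [0.4311, -0.2789, 0.0347]
orientation: [[0.967, 0.254, 0.0], [0.254, -0.967, -0.0], [0.0, 0.0, -1.0]]
ft_force: [-0.1, 0.5, -1.6]
width: 0.0391
```

Emit:
{"method": "drive_tool", "body": {
  "steps": [
    [[0, 0, 0], [0, 0, 0.0012], 1],
    [[0, 0, 0], [0, 0, 0.0012], 1],
    [[0, 0, 0], [0, 0, 0.0012], 1]
  ]
}}

```text
t: 26.58
ee_pos: [0.4311, -0.279, 0.0345]
orientation: [[0.967, 0.254, 0.0], [0.254, -0.967, -0.001], [0.0, 0.001, -1.0]]
ft_force: [-1.7, 1.4, 5.3]
width: 0.039
```

Contact. Release, rise.

Emit:
{"method": "drive_tool", "body": {
  "steps": [
    [[0, 0, 0], [0, 0, 0], 0.6],
    [[0, 0, 0], [0, 0, 0], 0],
    [[0, 0, 0], [0, 0, 0], -1],
    [[0, 0, 0], [0, 0, 0], -1],
    [[0, 0, 0], [0, 0, 0], -1],
    [[0, 0, 0], [0, 0, 0], -1],
    [[0, 0, 0], [0, 0, -0.04], -1],
    [[0, 0, 0], [0, 0, -0.08], -1],
    [[0, 0, 0], [0, 0, -0.12], -1],
    [[0, 0, 0], [0, 0, -0.17], -1],
    [[0, 0, 0], [0, 0, -0.2], -1],
    [[0, 0, 0], [0, 0, -0.2], -1]
  ]
}}

```text
t: 27.58
ee_pos: [0.434, -0.2813, 0.1997]
orientation: [[0.967, 0.254, 0.008], [0.254, -0.967, -0.007], [0.006, 0.009, -1.0]]
ft_force: [1.3, 0.1, 0.1]
width: 0.0854
```

Run:
```python
from h import *
d=bot.get_image('wrist'); cv2.imwrite('pics/wrist11.png',d['image'][:,:,::-1])
d=bot.get_image('scene'); cv2.imwrite('pics/scene11.png',d['image'][:,:,::-1])
for n in ['round_large','round_small','square_large','square_small']:
  for m in [n+'_mid','tray_'+n]:
    for r in bot.pinpoint('scene',m)[:2]: print(m,r['at'],r['p'])
for n in ['tub_mid','can_mid']: print(n,bot.pinpoint('scene',n)[:1])
s=bot.observe(); print(s['t'],s['ee_pos'],s['width'],s['ft_force'])
```

```text
round_large_mid [0.6172, -0.113, 0.0599] 0.59
tray_round_large [0.6149, -0.1079, 0.0029] 0.86
round_small_mid [0.446, -0.07, 0.0509] 0.95
round_small_mid [0.6125, -0.1065, -0.0001] 0.64
tray_round_small [0.449, -0.0716, 0.002] 0.84
tray_round_small [0.4734, -0.4408, 0.0697] 0.37
square_large_mid [0.4459, 0.2695, 0.0641] 0.62
tray_square_large [0.4485, 0.2723, -0.0001] 0.72
square_small_mid [0.4298, -0.2768, 0.0473] 0.88
tray_square_small [0.4289, -0.2784, -0.0012] 0.83
tub_mid [{'at': [0.4983, 0.4277, 0.0338], 'p': 0.83}]
can_mid [{'at': [0.4739, -0.438, 0.0731], 'p': 0.57}]
28.1833 [ 0.43079012 -0.27868388  0.19312019] 0.08531719340087576 [-0.86145409 -0.60921082 -0.68758332]
```

View pics/wrist11.png

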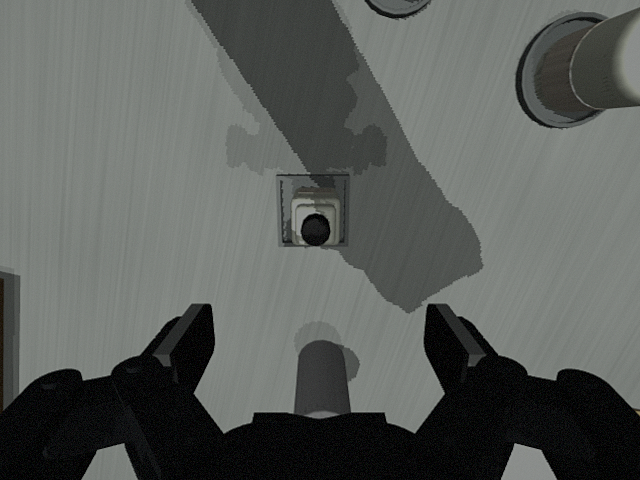

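View pics/scene11.png

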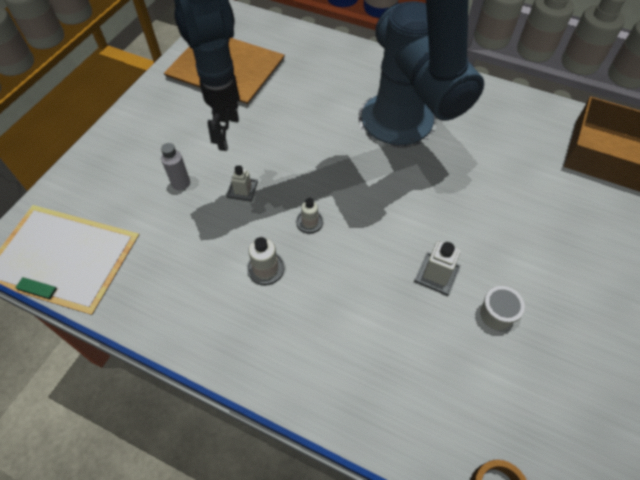

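All four bottles stand in their matching trays, at (262, 265), (309, 215), (440, 270) and (240, 183). The tub and can have not moved, and the gripper is clear. I'm handing in.

```bash
python3 -c "
from rig import bot
print(bot.sign_off())"
```

```text
the job is handed in; nothing more can be done
None
```

All four bottles are standing in the spill trays made for them, and I handed the job in at about 28 s of the 109 s allowed. I carried each bottle upright, lowered it until the wrist force showed contact with the tray floor, then released it.

- **Position:** in the last scene picture the bottle axes measured about 2 to 6 mm from their tray centres. The large round bottle was the farthest off, at about 5.6 mm (the limit is 15 mm).
- **Height:** three bottles' mid-heights were within about 2 mm of nominal. The large round one read 59.9 mm in the scene camera against a band of 60 to 68 mm. The wrist camera had read 63.6 mm just after release, so I put the low figure down to the network's 4 mm error. I did not measure it again.
- **Upright:** I judged this by eye from the pictures and did not measure the tilt. All four look upright inside their rims.
- **Tub and can:** both measured within about 6 mm of where they started, and the arm never went near enough to touch them. The networks are good to about 4 mm, so I take that as no movement.
- **Missed detections:** the networks sometimes failed to find a bottle or named the wrong thing, mostly with low confidence. I checked what they reported against the pictures.

The hand-in reported no verdict.

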